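# Load the pan scale down to its marker

## Robot

A 6-joint arm with a two-finger parallel gripper is mounted at the origin on the work surface. World frame = base frame: x ahead of the robot, y to its left, z up, the work surface at z = 0. Lengths are in mm, angles in rad, forces in N, time in s.
With the tool pointing down it reaches from about 375 to 975 mm from the base axis. Payload 3.8 kg.
Tool frame: the origin (TCP) lies at the very end of the fingers, on their centre line; the grasp point (between the pads) lies 19 mm behind it; z points along the fingers, y is the direction in which the jaws open and shut (so a half turn about z gives the same grasp; the last joint's range is limited). The gripper opens to 88 mm and grips with 3 to 60 N. Pads are 18 mm wide; open, the fingers measure 123 mm over their backs; the gripper's body (75 mm by 187 mm) begins 45 mm behind the grasp point.
Start: joints at [-1.383, 0.264, 1.604, -0, 1.274, -0.037], TCP at [150.46, -658.012, 238.706] pointing down, gripper open.
Joint ranges: [-2.63, 2.63], [-0.94, 2.18], [0.31, 2.57], [-1.31, 4.45], [0, 2.66], [-2.55, 2.55]. Speed limits (rad/s): [2.57, 2.57, 3.14, 3.14, 3.14, 3.14].

## Interface

Orientations are given as a unit quaternion [w, x, y, z].
In Python, from cell import bot gives the robot as it stands.
- The arm moves only by the tool apply_moves, never from a script. Its argument "targets" is text: rows parted by semicolons, each of 7 numbers parted by spaces: the shift along the world's x, y, z as a fraction of full scale, then the turn, a rotation vector about the world's x, y, z as a fraction of full scale, then the opening, from 0 (shut) to 1 (fully open). In form: tx ty tz wx wy wz fingers; .... A call has exactly 5 rows; each row is the pose to reach, as a shift and turn from the pose measured when the call began, turning the shorter way round; what a row does not reach only later rows make up. Full scale, the value 1, is 0.5 m for a shift and 360 degrees for a turn. A row lasts 1/12 s, in which the tool goes at most 41.7 mm and 7.16 degrees, less where a joint would pass 70% of its speed; a pose out of reach is approached as far as the arm can. A call with a number of a shift or a turn outside -1 to 1 is refused whole. A call with a gripper value outside its range is refused whole. The fingers move at their own pace and stop on an object; the grip force is fixed at half the most. Time passes only in rows, so rows that repeat a pose let the fingers close, or fill a call up. It gives the time, the measured TCP pose, the force and the opening at its end, in the units of the state.
- bot.sense(): the state, without advancing time (a new reading comes with each control period).
- bot.grab_frame(name): name is "scene" or "side" or "wrist"; returns a dict with "frame" (420x560x3 uint8, blue, green, red), "z_map" (420x560 float32, mm along the optical axis (not along the pixel's ray), 0 where there is no reading), "intrinsics" (3x3 intrinsics, pixels), "R" (3x3) and "t" (3): a world point X has camera coordinates R X + t; the wrist camera has in their place "T_tool_cam" (4x4, takes a point from camera to tool coordinates, whose origin is the TCP and whose axes are the flange's). Camera axes: x right, y down, z forward; pixel columns grow to the right and rows downward; lengths in mm; the calibration is good to about 2 mm. A picture is of the moment at which its call begins: read the wrist's pose just before it.
- bot.hand_in(): hands the job in, once; it reports no verdict.
The state is a dict: "t": time; "qpos": joint angles; "qvel": joint speeds; "effort": joint torques, N m; "tcp_pos": TCP position; "ee_rot": TCP orientation; "force": force on the tool from outside, world axes, zero at the start; "moment": the same for the moment, N m; "gripper_width": finger opening in mm.
Only numpy, scipy, OpenCV 4.12 (cv2) and the standard library are available. Lean on these libraries where they do the work, as an engineer would, in place of code of your own. Each camera call takes 0.05 s, during which the arm holds its last target.

## Task

Load the spring scale: stand the medium-sized steel weights (three alike, in size between the fat one and the thin one) upright on its round pan, one at a time, letting go of each and letting the pan settle, until the pan has sunk about level with the flat brass marker tab on the post beside it (to within a centimetre or so). It takes two or three of them and nothing else on the pan; set them down gently, so that the pan never goes down near its bottom stop.

Things in the scene. Friction and masses are not known exactly. Their poses are not given: they have to be found in the camera images.
- pan_floor (a point): centre of the upper face of the scale's round aluminium pan, on which weights stand: 184 mm across, with a 4 mm high rim at its edge (inner radius 90 mm), 200 mm above the bench when empty. z up; x points from the pan's centre to the marker. The pan only moves straight up and down on a spring: about 20 mm lower for each medium weight, settling within about 1 s; bottom stop at 95 mm. Under it is a grey housing 96 mm high
- mark (a point): centre of the upper face of the brass marker tab, a level plate 38 mm by 50 mm and 5 mm thick on a post, 122 mm out from the pan's centre, just clear of its rim. It is fixed for the run at a height that differs from run to run, 38 to 64 mm below the empty pan: with the right number of weights the pan's upper face comes to rest within about 11 mm above or below it
- pan (a joint): how far the pan has sunk, in m: 0 empty, growing as it sinks
- weight1_mid (a point): plain steel weight, one of three alike, 200 g (within 2 %): upright cylinder 32 mm in diameter and 34 mm high with a neck and an 18 mm knob on top, 46 mm high in all. The point is its centre, 23 mm above its foot; z is its upright axis. It stands on the bench among a fatter weight (44 mm across, 59 mm high), a thinner weight (20 mm across, 28 mm high) and a small jar, which are not to be used
- weight2_mid (a point): plain steel weight, one of three alike, 200 g (within 2 %): upright cylinder 32 mm in diameter and 34 mm high with a neck and an 18 mm knob on top, 46 mm high in all. The point is its centre, 23 mm above its foot; z is its upright axis. It stands on the bench among a fatter weight (44 mm across, 59 mm high), a thinner weight (20 mm across, 28 mm high) and a small jar, which are not to be used
- weight3_mid (a point): plain steel weight, one of three alike, 200 g (within 2 %): upright cylinder 32 mm in diameter and 34 mm high with a neck and an 18 mm knob on top, 46 mm high in all. The point is its centre, 23 mm above its foot; z is its upright axis. It stands on the bench among a fatter weight (44 mm across, 59 mm high), a thinner weight (20 mm across, 28 mm high) and a small jar, which are not to be used
Things that resemble listed ones, but are neither listed nor needed, are in the scene too. What is shaped like the part that bears weight1_mid but purple is not meant.

How it is judged:
By the outcome, as a careful person would: the job done as asked, in the order asked, and still so for the second after the job is handed in, with the robot touching nothing.
It also fails if it takes over 72 s, if anything falls off the work surface, if the arm or the gripper's body presses on something with over 40 N, if the wrist force passes 120 N, or if a joint passes its speed limit or range.

## Working session

There is one attempt and no reset: what is moved stays moved. The work goes in short steps, Python scripts to look and compute and a tool call to move; the robot and the scene stay as the last step left them, time stands still between calls to the robot, and variables do not carry over. Pictures are saved under pics/ and viewed, and the job is handed in when it is done.

Besides the shell and the picture viewer there is one more tool, called after "Emit:" as name(argument=value, ...) on one line, values as JSON. apply_moves: Moves the arm, as the interface text tells. Shift numbers are shares of 0.5 m and turn numbers shares of 360 degrees, none past 1 either way. Its arguments: {"type":"object","properties":{"targets":{"type":"string"}},"required":["targets"]}

```bash
mkdir -p pics; ls
python3 - <<'E'
from cell import bot
import cv2,pickle
print(bot.sense())
for n in ("scene","side","wrist"):
    f=bot.grab_frame(n); pickle.dump(f,open(f"f_{n}0.pkl","wb")); cv2.imwrite(f"pics/{n}0.png",f["frame"])
    print(n,{k:v for k,v in f.items() if k not in("frame","z_map")})
E
```

```text
pics
{'t': 0.0, 'qpos': array([-1.38288612e+00,  2.64766883e-01,  1.60533693e+00, -6.45340300e-06,
        1.27370276e+00, -3.68831727e-02]), 'qvel': array([ 1.33009652e-03,  5.60962635e-04, -9.03816745e-05, -4.50502558e-04,
        1.04712800e-03,  3.35430895e-04]), 'effort': array([-5.43926744e-04, -5.02110958e+01, -3.56881750e+01,  7.26679643e-02,
        2.91934633e-02, -1.95240677e-04]), 'tcp_pos': array([ 150.33782096, -657.33056811,  237.39877334]), 'ee_rot': array([-1.10357173e-03,  9.93689424e-01,  1.12161060e-01, -8.65864541e-05]), 'force': array([0.49595987, 0.19603742, 0.00083488]), 'moment': array([ 0.00340058, -0.02392103,  0.02993638]), 'gripper_width': 88.1119128712531}
scene {'intrinsics': array([[533.07845917,   0.        , 287.47592361],
       [  0.        , 533.07845917, 211.04073458],
       [  0.        ,   0.        ,   1.        ]]), 'R': array([[ 0.32331551,  0.94600408, -0.02331022],
       [ 0.58234163, -0.21832235, -0.78307955],
       [-0.74588559,  0.23960725, -0.62148456]]), 't': array([ -81.59466418, -215.54833841, 1632.86674392])}
side {'intrinsics':
[... 197 characters left out ...]
.00558986],
       [-0.07601709,  0.67774779, -0.73135446],
       [ 0.08966102, -0.72585914, -0.68197464]]), 't': array([ 507.18205598,  208.4974245 , 1192.97378354])}
wrist {'intrinsics': array([[309.13331232,   0.        , 276.28280204],
       [  0.        , 309.13331232, 210.92844545],
       [  0.        ,   0.        ,   1.        ]]), 'T_tool_cam': array([[ 5.00526272e-04, -9.50024743e-01, -3.12174209e-01,
         8.14984361e+01],
       [ 9.99999851e-01,  5.43878698e-04, -5.18044797e-05,
         2.48909363e-01],
       [ 2.19000440e-04, -3.12174136e-01,  9.50024874e-01,
        -1.46472483e+02],
       [ 0.00000000e+00,  0.00000000e+00,  0.00000000e+00,
         1.00000000e+00]])}
```

View pics/scene0.png

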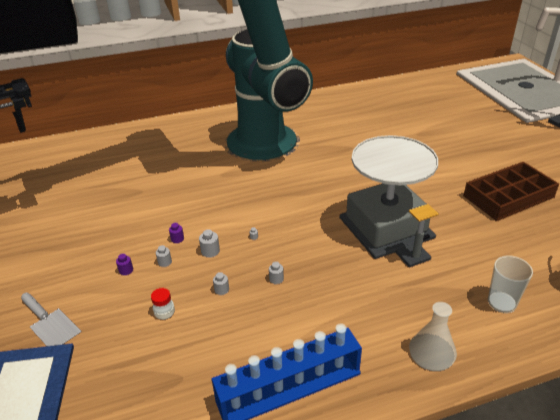

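View pics/side0.png

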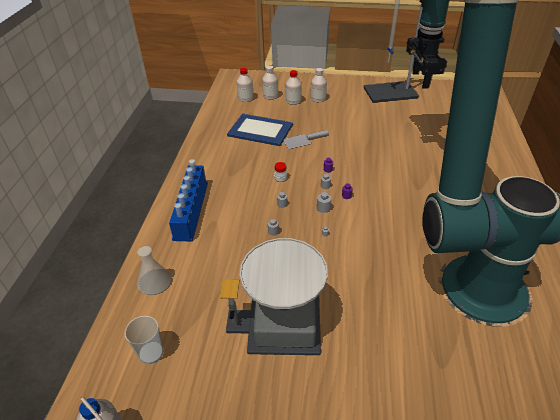

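View pics/wrist0.png

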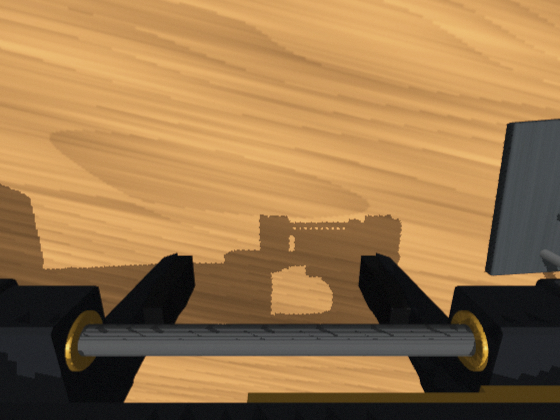

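```bash
cat > h.py <<'E'
import numpy as np,cv2,pickle
from cell import bot
def ray(f,u,v,z):
    K,R,t=f["intrinsics"],f["R"],f["t"]
    d=R.T@np.linalg.solve(K,[u,v,1.]); c=-R.T@t
    return c+d*(z-c[2])/d[2]
def proj(f,X):
    p=f["intrinsics"]@(f["R"]@np.array(X,float)+f["t"]); return p[:2]/p[2]
def cloud(f):
    z=f["z_map"]; h,w=z.shape; u,v=np.meshgrid(np.arange(w),np.arange(h))
    K=f["intrinsics"]; C=np.stack([(u-K[0,2])/K[0,0]*z,(v-K[1,2])/K[1,1]*z,z],-1)
    P=(C-f["t"])@f["R"]; P[z<=0]=np.nan; return P
E
python3 - <<'E'
from h import *
for n in("scene","side"):
    f=pickle.load(open(f"f_{n}0.pkl","rb")); P=cloud(f)
    hsv=cv2.cvtColor(f["frame"],cv2.COLOR_BGR2HSV)
    sel=(P[...,2]>8)&(P[...,2]<70)&(hsv[...,1]<60)
    c,l,s,ce=cv2.connectedComponentsWithStats(sel.astype(np.uint8))
    print(n)
    for i in range(1,c):
        if s[i,4]<15 or s[i,4]>1500: continue
        m=l==i; p=P[m]
        x,y,w,h,_=s[i]
        ztop=np.nanmax(p[:,2])
        top=p[p[:,2]>ztop-4]
        print(s[i],"ztop",ztop.round(1),"mean",np.nanmean(p,0).round(0),"topmean",top.mean(0).round(1),"ray23",ray(f,x+(w-1)/2,y+(h-1)/2,23).round(1)[:2])
    # pan
    sel=(P[...,2]>185)&(P[...,2]<215)&(hsv[...,1]<60)&(P[...,0]>300)
    c,l,s,ce=cv2.connectedComponentsWithStats(sel.astype(np.uint8)); i=1+np.argmax(s[1:,4]); 
    cn=max(cv2.findContours((l==i).astype(np.uint8),0,1)[0],key=len); e=cv2.fitEllipse(cn); p=P[l==i]
    print("pan",s[i],e, "ray", ray(f,*e[0],203), np.nanmedian(p,0),np.nanpercentile(p,[1,99],axis=0))
    # brass
    sel=cv2.inRange(hsv,(12,150,120),(30,255,255))>0; sel&=(P[...,2]>110)&(P[...,2]<180)
    c,l,s,ce=cv2.connectedComponentsWithStats(sel.astype(np.uint8))
    for i in range(1,c):
        if s[i,4]>20:
            p=P[l==i];print("brass",s[i],ce[i],np.nanmedian(p,0),np.nanpercentile(p,[5,95],axis=0))
f=pickle.load(open("f_scene0.pkl","rb"))
cv2.imwrite("pics/crop0.png",cv2.resize(f["frame"][210:310,110:300],None,fx=4,fy=4,interpolation=cv2.INTER_CUBIC))
E
```

```text
scene
[250 228   8  10  65] ztop 28.6 mean [ 429. -146.   18.] topmean [ 426.3 -144.9   27.2] ray23 [ 433.4 -146.2]
[199 230  20  25 399] ztop 60.7 mean [ 446. -255.   36.] topmean [ 436.5 -254.8   58.3] ray23 [ 429.4 -253.7]
[156 246  15  20 224] ztop 47.6 mean [ 444. -361.   29.] topmean [ 439.4 -361.    45.3] ray23 [ 438.5 -360.5]
[269 262  14  20 232] ztop 47.4 mean [ 583. -139.   30.] topmean [ 577.  -136.8   45.5] ray23 [ 575.  -137.2]
[497 269  26  12  35] ztop 69.9 mean [780. 297.  52.] topmean [770.5 276.1  68.8] ray23 [755.6 327.6]
[213 273  16  21 249] ztop 49.3 mean [ 573. -258.   29.] topmean [ 567.3 -256.8   46.4] ray23 [ 567.3 -257.6]
[489 281  34  30 606] ztop 70.0 mean [818. 261.  40.] topmean [820.2 260.4  67.9] ray23 [802.9 282.6]
[ 22 293  26  26 289] ztop 22.2 mean [ 489. -637.   16.] topmean [ 479.5 -641.4   19.5] ray23 [ 497.3 -632.9]
[153 300  21  19 233] ztop 38.0 mean [ 601. -383.   22.] topmean [ 602.1 -386.6   35.5] ray23 [ 598.  -384.2]
[ 411  333   45   37 1166] ztop 69.8 mean [882.  68.  35.] topmean [875.1  73.6  67.8] ray23 [872.6  72.9]
pan [ 352  13
[... 2109 characters left out ...]
 ] ray23 [852.7  91.6]
[141 325  16  17 162] ztop 70.0 mean [805. 252.  47.] topmean [798.5 249.9  67.9] ray23 [814.3 242.4]
[133 338  30  26 359] ztop 69.9 mean [785. 301.  40.] topmean [780.9 300.2  68.1] ray23 [801.2 286.2]
pan [ 240  238   88   71 4879] ((283.3030700683594, 273.18231201171875), (70.1993408203125, 86.70433044433594), 88.22265625) ray [502.00471282 173.45917098 203.        ] [502.21187302 171.59470348 200.67687165] [[415.86210705  76.39598729 197.09243217]
 [590.60615315 257.07394648 205.71084657]]
brass [220 279  19  20 320] [229.121875 288.34375 ] [624.59490195 178.65276071 138.53926319] [[607.2997806  155.13393939 136.06790427]
 [641.22551169 200.30053387 140.99462459]]
```

```bash
true
```

```text
(no output)
```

View pics/crop0.png

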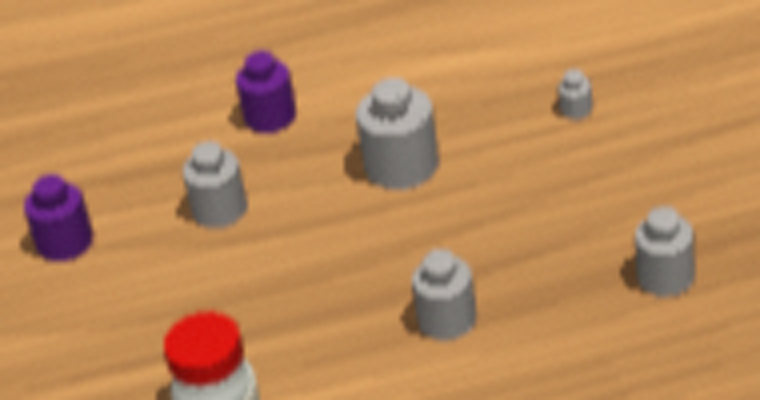

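Candidates (scene pixels): mid steel weights at (164,256), (220,283) and (276,272). Fat weight at (208,243), thin at (254,234), purple lookalikes at (176,233) and (124,264), jar at (162,304). In the crop the three mid ones are plain steel, alike, about 46 mm high. I have them at W1 (575,-137), W2 (566,-258) and W3 (437,-361). The pan centre is about (504,169). The marker top is about 138 mm, 62 mm below the empty pan, so all three weights are needed.

Emit:
apply_moves(targets="0.84 1 0.04 0 0 0 0.75; 0.84 1 0.04 0 0 0 0.75; 0.84 1 0.04 0 0 0 0.75; 0.84 1 0.04 0 0 0 0.75; 0.84 1 0.04 0 0 0 0.75")

```text
t: 0.57
tcp_pos: [285.0, -496.7, 244.4]
ee_rot: [-0.001, 0.994, 0.112, -0.0]
force: [0.4, -0.3, 0.2]
gripper_width: 66.1
```

Emit:
apply_moves(targets="0.58 0.72 0 0 0 0 0.75; 0.58 0.72 0 0 0 0 0.75; 0.58 0.72 0 0 0 0 0.75; 0.58 0.72 0 0 0 0 0.75; 0.58 0.72 0 0 0 0 0.75")

```text
t: 0.98
tcp_pos: [415.5, -334.1, 244.4]
ee_rot: [-0.001, 0.994, 0.112, -0.0]
force: [-0.1, -0.1, 0.7]
gripper_width: 66.1
```

Emit:
apply_moves(targets="0.31 0.38 -0.1 0 0 0 0.75; 0.31 0.38 -0.1 0 0 0 0.75; 0.31 0.38 -0.1 0 0 0 0.75; 0.31 0.38 -0.1 0 0 0 0.75; 0.31 0.38 -0.1 0 0 0 0.75")

```text
t: 1.4
tcp_pos: [544.1, -175.6, 202.7]
ee_rot: [-0.001, 0.994, 0.112, -0.0]
force: [0.1, -0.2, -1.1]
gripper_width: 66.2
```

Emit:
apply_moves(targets="0.061 0.077 -0.1 0 0 0 0.75; 0.061 0.077 -0.2 0 0 0 0.75; 0.061 0.077 -0.2 0 0 0 0.75; 0.061 0.077 -0.2 0 0 0 0.75; 0.061 0.077 -0.2 0 0 0 0.75")

```text
t: 1.82
tcp_pos: [572.6, -136.1, 100.4]
ee_rot: [-0.002, 0.994, 0.112, -0.003]
force: [-0.1, -0.6, 0.4]
gripper_width: 65.9
```

```bash
cat >> h.py <<'E'
from scipy.spatial.transform import Rotation as Ro
def wrist(name):
    s=bot.sense(); f=bot.grab_frame("wrist"); q=s["ee_rot"]
    T=np.eye(4);T[:3,:3]=Ro.from_quat([*q[1:],q[0]]).as_matrix();T[:3,3]=s["tcp_pos"]
    W=T@f["T_tool_cam"]; f["R"]=W[:3,:3].T; f["t"]=-f["R"]@W[:3,3]
    cv2.imwrite(f"pics/{name}.png",f["frame"]); print(s["t"],s["tcp_pos"],s["gripper_width"]); return f
E
cat > wl.py <<'E'
import sys
from h import *
f=wrist(sys.argv[1]); P=cloud(f); e=[float(a) for a in sys.argv[2:4]]
sel=(np.hypot(P[...,0]-e[0],P[...,1]-e[1])<30)&(P[...,2]>38)&(P[...,2]<52)
p=P[sel]; print("knob px",np.argwhere(sel).mean(0)[::-1], "n",len(p),"knob mean",p.mean(0),"mid",(p.min(0)+p.max(0))/2)
m=sel.astype(np.uint8); c=max(cv2.findContours(m,0,1)[0],key=len); (u,v),r=cv2.minEnclosingCircle(c); print("ray46",ray(f,u,v,46))
b=(np.hypot(P[...,0]-e[0],P[...,1]-e[1])<30)&(P[...,2]>28)&(P[...,2]<38); p=P[b]; print("shoulder mid",(p.min(0)+p.max(0))/2)
E
python3 wl.py w1 575 -137
```

```text
1.8167 [ 572.60266589 -136.11583431  100.39463817] 65.90469857869483
knob px [280.79330709 226.80314961] n 508 knob mean [ 576.7332485  -138.3564844    45.89187145] mid [ 575.89969496 -138.47252784   43.98941525]
ray46 [ 576.83831266 -138.3602607    46.        ]
shoulder mid [ 575.88746453 -138.54386459   32.18431907]
```

View pics/w1.png

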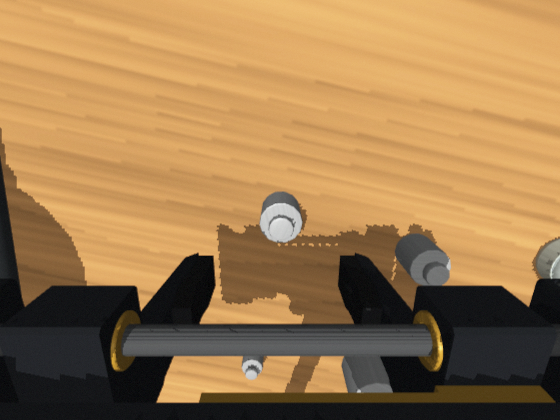

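The wrist picture shows W1 between the open fingers, knob at pixel (281,227), position (576,-138). Descending on it.

Emit:
apply_moves(targets="0.007 -0.005 -0.06 0 0 0 0.75; 0.007 -0.005 -0.12 0 0 0 0.75; 0.007 -0.005 -0.16 0 0 0 0.75; 0.007 -0.005 -0.182 0 0 0 0.75; 0.007 -0.005 -0.182 0 0 0 0.75")

```text
t: 2.28
tcp_pos: [577.3, -140.6, 11.7]
ee_rot: [-0.001, 0.994, 0.111, -0.001]
force: [-0.3, 0.3, 0.3]
gripper_width: 65.9
```

Emit:
apply_moves(targets="0 0 0 0 0 0 0.2; 0 0 0 0 0 0 0.2; 0 0 0 0 0 0 0.2; 0 0 0 0 0 0 0.2; 0 0 0 0 0 0 0.2")

```text
t: 2.7
tcp_pos: [578.1, -140.5, 13.1]
ee_rot: [-0.001, 0.994, 0.111, -0.0]
force: [-0.4, 3.4, 2.5]
gripper_width: 34.6
```

Grip point is slightly high; opening and going a bit lower.

Emit:
apply_moves(targets="0 0 0 0 0 0 0.6; 0 0 0 0 0 0 0.6; 0 0 -0.014 0 0 0 0.6; -0.002 0.003 -0.014 0 0 0 0.6; -0.002 0.003 -0.014 0 0 0 0.6")

```text
t: 3.12
tcp_pos: [576.0, -138.6, 5.1]
ee_rot: [-0.002, 0.994, 0.111, -0.001]
force: [0.4, -0.1, -0.7]
gripper_width: 53.0
```

Emit:
apply_moves(targets="0 0 0 0 0 0 0; 0 0 0 0 0 0 0; 0 0 0 0 0 0 0; 0 0 0 0 0 0 0; 0 0 0 0 0 0 0")

```text
t: 3.53
tcp_pos: [576.1, -138.6, 5.0]
ee_rot: [-0.002, 0.994, 0.111, -0.001]
force: [0.1, -0.3, -1.7]
gripper_width: 30.9
```

Emit:
apply_moves(targets="0 0 0.06 0 0 0 0; 0 0 0.13 0 0 0 0; 0 0 0.2 0 0 0 0; 0 0 0.27 0 0 0 0; 0 0 0.35 0 0 0 0")

```text
t: 3.95
tcp_pos: [574.6, -138.2, 180.0]
ee_rot: [-0.002, 0.994, 0.111, -0.003]
force: [0.5, -0.3, -1.8]
gripper_width: 31.4
```

Emit:
apply_moves(targets="0 0 0.08 0 0 0 0; 0 0 0.16 0 0 0 0; -0.03 0.08 0.18 0 0 0 0; -0.06 0.15 0.18 0 0 0 0; -0.09 0.22 0.18 0 0 0 0")

```text
t: 4.37
tcp_pos: [529.7, -27.4, 271.8]
ee_rot: [-0.002, 0.994, 0.11, -0.001]
force: [-0.6, 0.7, -3.0]
gripper_width: 31.5
```

Emit:
apply_moves(targets="-0.155 0.393 0 0 0 0 0; -0.155 0.393 0 0 0 0 0; -0.155 0.393 0 0 0 0 0; -0.155 0.393 0 0 0 0 0; -0.155 0.393 0 0 0 0 0")

```text
t: 4.78
tcp_pos: [452.0, 167.1, 271.6]
ee_rot: [-0.002, 0.994, 0.11, -0.001]
force: [0.8, -0.1, -2.0]
gripper_width: 31.3
```

Emit:
apply_moves(targets="0 0.015 -0.03 0 0 0 0; 0 0.015 -0.07 0 0 0 0; 0 0.015 -0.07 0 0 0 0; 0 0.015 -0.07 0 0 0 0; 0 0.015 -0.07 0 0 0 0")

```text
t: 5.2
tcp_pos: [452.1, 174.3, 237.0]
ee_rot: [-0.002, 0.994, 0.11, -0.001]
force: [0.5, -0.6, -1.9]
gripper_width: 31.5
```

Run:
```python
from h import *
f=wrist("p1")
for n in("scene","side"): cv2.imwrite(f"pics/{n}_p1.png",bot.grab_frame(n)["frame"])
```

```text
5.2 [452.11004799 174.26847701 236.95674546] 31.525394472012295
```

View pics/p1.png

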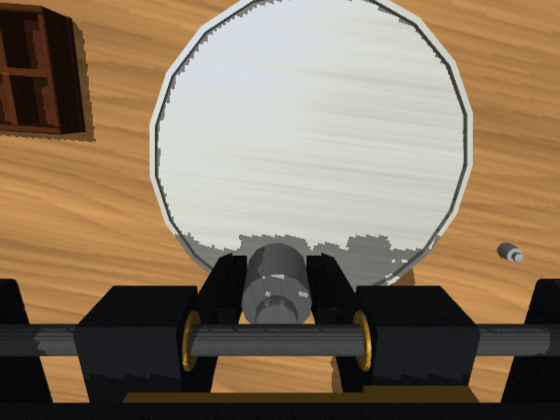

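View pics/scene_p1.png

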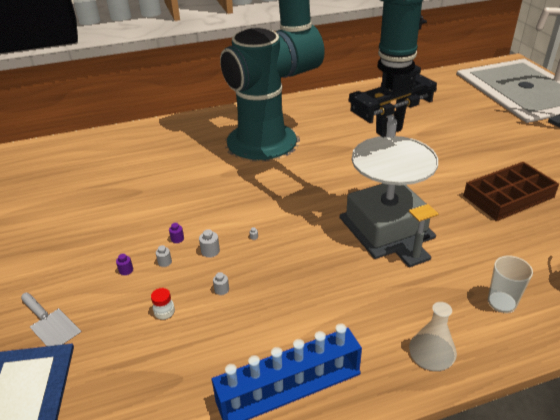

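The weight is held upright above the near part of the pan; the pan floor is clear (wrist picture, weight at (277,285), pan rim spanning columns 152–471). Lowering.

Emit:
apply_moves(targets="0 -0.011 -0.015 0 0 0 0; 0 -0.011 -0.03 0 0 0 0; 0 -0.011 -0.04 0 0 0 0; 0 -0.011 -0.05 0 0 0 0; 0 -0.011 -0.06 0 0 0 0")

```text
t: 5.77
tcp_pos: [452.7, 168.5, 206.9]
ee_rot: [-0.002, 0.994, 0.109, -0.001]
force: [0.4, -0.2, -2.0]
gripper_width: 31.3
```

Emit:
apply_moves(targets="0 0 -0.008 0 0 0 0; 0 0 -0.016 0 0 0 0; 0 0 -0.024 0 0 0 0; 0 0 -0.032 0 0 0 0; 0 0 -0.038 0 0 0 0")

```text
t: 6.18
tcp_pos: [452.6, 168.5, 187.6]
ee_rot: [-0.002, 0.994, 0.109, -0.001]
force: [-0.2, -0.7, 0.0]
gripper_width: 31.2
```

Run:
```python
from h import *
f=bot.grab_frame("side"); cv2.imwrite("pics/side_p1b.png",cv2.resize(f["frame"][200:370,200:360],None,fx=3.5,fy=3.5)); print(bot.sense()["force"],bot.sense()["tcp_pos"])
```

```text
[ 0.41431946 -0.54581544  0.29302034] [452.4930699  168.46364923 187.08844646]
```

View pics/side_p1b.png

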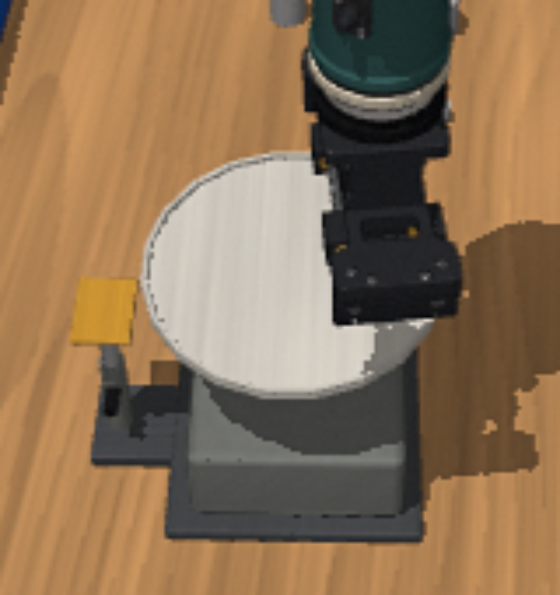

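Wrist force went from −2 N to about 0, so the spring is bearing the weight. Releasing and lifting straight up.

Emit:
apply_moves(targets="0 0 0 0 0 0 0.6; 0 0 0 0 0 0 0.6; 0 0 0 0 0 0 0.6; 0 0 0 0 0 0 0.6; 0 0 0 0 0 0 0.6")

```text
t: 6.65
tcp_pos: [452.7, 168.6, 187.4]
ee_rot: [-0.002, 0.994, 0.109, -0.001]
force: [0.1, -0.2, 0.6]
gripper_width: 53.0
```

Emit:
apply_moves(targets="0 0 0.02 0 0 0 0.6; 0 0 0.06 0 0 0 0.6; 0 0 0.12 0 0 0 0.6; 0 0 0.17 0 0 0 0.6; 0 0 0.17 0 0 0 0.6")

```text
t: 7.07
tcp_pos: [456.0, 169.6, 279.5]
ee_rot: [-0.004, 0.994, 0.109, 0.005]
force: [1.2, 0.4, 0.9]
gripper_width: 52.6
```

Run:
```python
from h import *
f=wrist("p1c"); P=cloud(f)
s=(np.hypot(P[...,0]-504,P[...,1]-168)<80)&(np.hypot(P[...,0]-452,P[...,1]-168)>35)&(P[...,2]<210)
print("pan z",np.median(P[s][:,2]))
```

```text
7.0667 [455.98537068 169.62402133 279.54627995] 52.633261258359894
pan z 180.7719570316052
```

View pics/p1c.png

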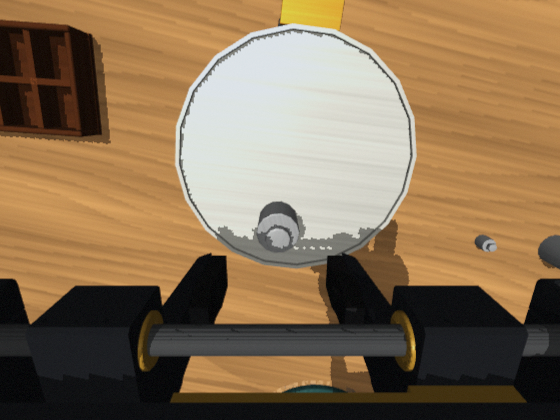

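Weight 1 stands upright on the pan, knob at (278,237). The pan is at z ≈ 181. Going to W2.

Emit:
apply_moves(targets="0.22 -0.856 0 0 0 0 0.75; 0.22 -0.856 0 0 0 0 0.75; 0.22 -0.856 0 0 0 0 0.75; 0.22 -0.856 0 0 0 0 0.75; 0.22 -0.856 0 0 0 0 0.75")

```text
t: 7.53
tcp_pos: [505.1, -34.6, 273.7]
ee_rot: [-0.003, 0.994, 0.109, 0.003]
force: [1.3, 0.2, -0.4]
gripper_width: 66.0
```

Emit:
apply_moves(targets="0.12 -0.46 -0.1 0 0 0 0.75; 0.12 -0.46 -0.1 0 0 0 0.75; 0.12 -0.46 -0.1 0 0 0 0.75; 0.12 -0.46 -0.1 0 0 0 0.75; 0.12 -0.46 -0.1 0 0 0 0.75")

```text
t: 7.95
tcp_pos: [555.7, -232.1, 229.7]
ee_rot: [-0.004, 0.994, 0.109, 0.002]
force: [0.2, -0.6, -0.5]
gripper_width: 66.2
```

Emit:
apply_moves(targets="0.023 -0.053 -0.08 0 0 0 0.75; 0.023 -0.053 -0.16 0 0 0 0.75; 0.023 -0.053 -0.24 0 0 0 0.75; 0.023 -0.053 -0.26 0 0 0 0.75; 0.023 -0.053 -0.26 0 0 0 0.75")

```text
t: 8.37
tcp_pos: [562.0, -256.5, 92.2]
ee_rot: [-0.008, 0.994, 0.109, -0.004]
force: [-1.0, 0.1, -0.5]
gripper_width: 66.1
```

```bash
python3 wl.py w2 567 -258
```

```text
8.3667 [ 561.98967853 -256.54988513   92.16326237] 66.05068260882392
knob px [282.06739526 230.67941712] n 549 knob mean [ 566.56651681 -258.99449299   45.78786223] mid [ 565.57667894 -259.14359039   44.058255  ]
ray46 [ 566.64455324 -258.98733958   46.        ]
shoulder mid [ 565.61696749 -259.28433206   32.29189281]
```

View pics/w2.png

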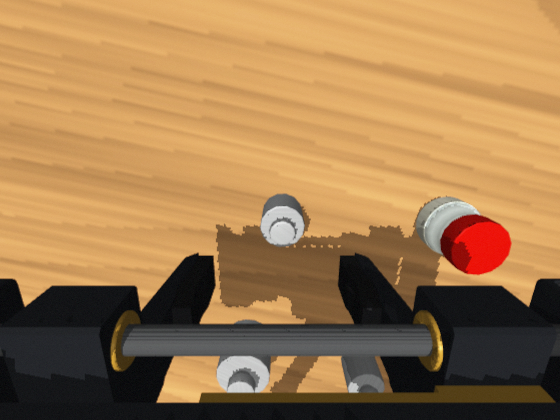

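W2 lies between the fingers, knob at (282,231), position (566,-259); the jar's red cap at (475,243) is clear.

Emit:
apply_moves(targets="0.008 -0.005 -0.05 0 0 0 0.75; 0.008 -0.005 -0.1 0 0 0 0.75; 0.008 -0.005 -0.14 0 0 0 0.75; 0.008 -0.005 -0.165 0 0 0 0.75; 0.008 -0.005 -0.165 0 0 0 0.75")

```text
t: 8.83
tcp_pos: [567.4, -259.2, 11.9]
ee_rot: [-0.007, 0.994, 0.109, -0.002]
force: [-1.4, -0.5, 0.2]
gripper_width: 66.4
```

Emit:
apply_moves(targets="-0.002 0 -0.007 -0.0022 -0.0009 0 0.75; -0.002 0 -0.014 -0.0022 -0.0009 0 0.75; -0.002 0 -0.014 -0.0022 -0.0009 0 0.6; -0.002 0 -0.014 -0.0022 -0.0009 0 0.6; -0.002 0 -0.014 -0.0022 -0.0009 0 0.6")

```text
t: 9.25
tcp_pos: [567.1, -259.5, 6.0]
ee_rot: [0.001, 0.994, 0.109, 0.0]
force: [-0.6, 0.5, 0.8]
gripper_width: 53.0
```

Emit:
apply_moves(targets="0 0 0 0 0 0 0; 0 0 0 0 0 0 0; 0 0 0 0 0 0 0; 0 0 0 0 0 0 0; 0 0 0 0 0 0 0")

```text
t: 9.67
tcp_pos: [567.3, -259.4, 6.3]
ee_rot: [0.001, 0.994, 0.109, 0.0]
force: [-1.7, 2.0, 2.5]
gripper_width: 31.3
```

Emit:
apply_moves(targets="0 0 0.05 0 0 0 0; 0 0 0.12 0 0 0 0; 0 0 0.2 0 0 0 0; 0 0 0.28 0 0 0 0; 0 0 0.36 0 0 0 0")

```text
t: 10.08
tcp_pos: [566.3, -259.1, 187.0]
ee_rot: [0.0, 0.994, 0.109, -0.0]
force: [0.9, -0.3, -2.3]
gripper_width: 31.1
```

Emit:
apply_moves(targets="0 0 0.08 0 0 0 0; -0.01 0.07 0.14 0 0 0 0; -0.02 0.14 0.18 0 0 0 0; -0.03 0.21 0.18 0 0 0 0; -0.04 0.28 0.18 0 0 0 0")

```text
t: 10.5
tcp_pos: [546.8, -118.1, 279.3]
ee_rot: [0.001, 0.994, 0.109, 0.002]
force: [0.4, 0.6, -2.1]
gripper_width: 31.0
```

Emit:
apply_moves(targets="-0.084 0.572 0 0 0 0 0; -0.084 0.572 0 0 0 0 0; -0.084 0.572 0 0 0 0 0; -0.084 0.572 0 0 0 0 0; -0.084 0.572 0 0 0 0 0")

```text
t: 10.92
tcp_pos: [515.4, 88.7, 277.9]
ee_rot: [0.001, 0.994, 0.108, 0.001]
force: [0.8, 0.5, -1.6]
gripper_width: 31.4
```

Emit:
apply_moves(targets="-0.024 0.164 -0.02 0 0 0 0; -0.024 0.164 -0.02 0 0 0 0; -0.024 0.164 -0.05 0 0 0 0; -0.024 0.164 -0.09 0 0 0 0; -0.024 0.164 -0.09 0 0 0 0")

```text
t: 11.33
tcp_pos: [500.0, 171.0, 228.1]
ee_rot: [0.002, 0.994, 0.11, -0.003]
force: [-1.2, -0.1, -2.9]
gripper_width: 31.0
```

Emit:
apply_moves(targets="0.011 -0.005 -0.01 0 0 0 0; 0.011 -0.005 -0.03 0 0 0 0; 0.011 -0.005 -0.05 0 0 0 0; 0.011 -0.005 -0.064 0 0 0 0; 0.011 -0.005 -0.076 0 0 0 0")

```text
t: 11.75
tcp_pos: [505.5, 167.8, 189.1]
ee_rot: [0.002, 0.994, 0.109, -0.003]
force: [-0.3, -0.1, -2.0]
gripper_width: 31.1
```

Emit:
apply_moves(targets="0 0 -0.008 0 0 0 0; 0 0 -0.016 0 0 0 0; 0 0 -0.024 0 0 0 0; 0 0 -0.032 0 0 0 0; 0 0 -0.04 0 0 0 0")

```text
t: 12.17
tcp_pos: [505.7, 167.6, 169.3]
ee_rot: [0.002, 0.994, 0.109, -0.003]
force: [-0.7, -1.0, -1.1]
gripper_width: 31.0
```

Emit:
apply_moves(targets="0 0 -0.003 0 0 0 0; 0 0 -0.003 0 0 0 0; 0 0 -0.003 0 0 0 0; 0 0 -0.003 0 0 0 0; 0 0 -0.003 0 0 0 0")

```text
t: 12.58
tcp_pos: [505.8, 167.7, 168.1]
ee_rot: [0.002, 0.994, 0.109, -0.003]
force: [-0.8, -0.6, 0.0]
gripper_width: 31.3
```

Emit:
apply_moves(targets="0 0 0 0 0 0 0.6; 0 0 0 0 0 0 0.6; 0 0 0 0 0 0 0.6; 0 0 0 0 0 0 0.6; 0 0 0 0 0 0 0.6")

```text
t: 13.0
tcp_pos: [506.0, 167.8, 168.2]
ee_rot: [0.002, 0.994, 0.109, -0.003]
force: [-0.1, -0.4, 0.4]
gripper_width: 53.4
```

Emit:
apply_moves(targets="0 0 0.02 0 0 0 0.6; 0 0 0.06 0 0 0 0.6; 0 0 0.12 0 0 0 0.6; 0 0 0.19 0 0 0 0.6; 0 0 0.2 0 0 0 0.6")

```text
t: 13.42
tcp_pos: [509.2, 168.8, 276.0]
ee_rot: [0.001, 0.994, 0.109, 0.003]
force: [1.2, -0.5, 1.9]
gripper_width: 53.4
```

Run:
```python
from h import *
f=wrist("p2c"); P=cloud(f)
s=(np.hypot(P[...,0]-504,P[...,1]-168)<80)&(np.abs(P[...,1]-168)>35)&(P[...,2]<200)&(P[...,2]>120)
print("pan z",np.median(P[s][:,2]))
```

```text
13.4167 [509.23771986 168.81383199 275.95181153] 53.44331572794232
pan z 160.4051489098057
```

View pics/p2c.png

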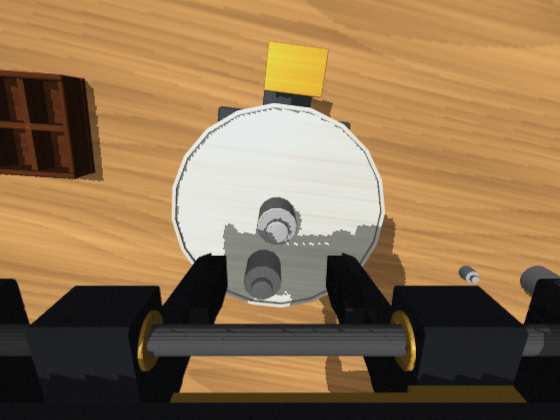

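Both weights are upright, knobs at (278,230) and (264,285). The pan is at 160.4 and the marker at about 138, so a third is needed. Going to W3.

Emit:
apply_moves(targets="-0.135 -1 0 0 0 0 0.75; -0.135 -1 0 0 0 0 0.75; -0.135 -1 0 0 0 0 0.75; -0.135 -1 0 0 0 0 0.75; -0.135 -1 0 0 0 0 0.75")

```text
t: 13.88
tcp_pos: [478.2, -40.2, 270.4]
ee_rot: [0.001, 0.994, 0.11, 0.002]
force: [-0.1, -0.3, -0.5]
gripper_width: 66.5
```

Emit:
apply_moves(targets="-0.09 -0.66 -0.08 0 0 0 0.75; -0.09 -0.66 -0.08 0 0 0 0.75; -0.09 -0.66 -0.08 0 0 0 0.75; -0.09 -0.66 -0.08 0 0 0 0.75; -0.09 -0.66 -0.08 0 0 0 0.75")

```text
t: 14.3
tcp_pos: [449.6, -245.3, 245.1]
ee_rot: [0.001, 0.994, 0.109, 0.002]
force: [0.9, 1.0, -0.4]
gripper_width: 66.2
```

Emit:
apply_moves(targets="-0.024 -0.232 -0.02 0 0 0 0.75; -0.024 -0.232 -0.04 0 0 0 0.75; -0.024 -0.232 -0.06 0 0 0 0.75; -0.024 -0.232 -0.14 0 0 0 0.75; -0.024 -0.232 -0.2 0 0 0 0.75")

```text
t: 14.72
tcp_pos: [436.6, -363.6, 143.2]
ee_rot: [0.001, 0.994, 0.108, 0.002]
force: [-0.1, 1.6, -0.5]
gripper_width: 66.1
```

Emit:
apply_moves(targets="0 0 -0.08 0 0 0 0.75; 0 0 -0.08 0 0 0 0.75; 0 0 -0.08 0 0 0 0.75; 0 0 -0.08 0 0 0 0.75; 0 0 -0.08 0 0 0 0.75")

```text
t: 15.13
tcp_pos: [438.5, -364.8, 106.2]
ee_rot: [0.003, 0.994, 0.108, 0.004]
force: [-0.3, -1.3, 0.3]
gripper_width: 65.9
```

```bash
python3 wl.py w3 437 -361
```

```text
15.1333 [ 438.46940954 -364.78215696  106.24793891] 65.9377923259647
knob px [271.68855932 229.63135593] n 472 knob mean [ 437.66216119 -362.21059484   45.81423508] mid [ 436.78348274 -362.47093285   43.85924999]
ray46 [ 437.75525503 -362.27572184   46.        ]
shoulder mid [ 436.99454976 -362.31729909   32.13059519]
```

View pics/w3.png

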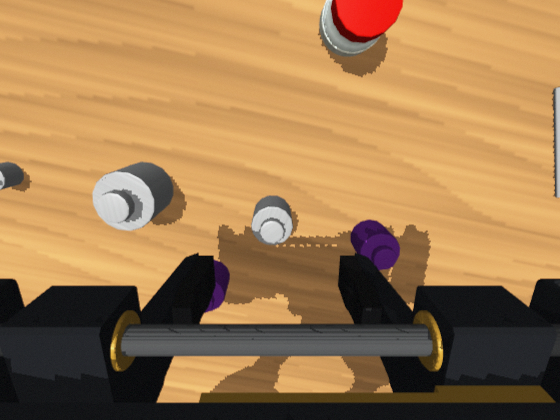

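W3 is at (272,230), with purple lookalikes at (375,245) and (215,285) close to the finger paths. Checking clearance.

Run:
```python
from h import *
f=pickle.load(open("f_scene0.pkl","rb"));g=pickle.load(open("f_side0.pkl","rb"))
for f in(f,g):
    P=cloud(f);hsv=cv2.cvtColor(f["frame"],cv2.COLOR_BGR2HSV)
    m=cv2.inRange(hsv,(125,80,30),(165,255,255))
    c,l,s,ce=cv2.connectedComponentsWithStats(m)
    for i in range(1,c):
        if s[i,4]>40:
            x,y,w,h,_=s[i];p=ray(f,x+(w-1)/2,y+(h-1)/2,23)[:2]
            d=p-np.array([437,-362]);a=np.array([.217,-.976]);b=np.array([.976,.217]);print(p,"along jaw",d@a,"across",d@b)
```

```text
[ 368.9303421  -319.31888106] along jaw -56.42788784553539 across -57.17418330437366
[ 435.96596349 -446.75622508] along jaw 82.49768975394281 across -19.40132048015782
[ 432.54958718 -444.94890863] along jaw 79.99239523720406 across -22.343516087002737
[ 365.74925432 -318.45483777] along jaw -57.961490150093006 across -60.0914275777811
```

Clear: the nearest purple edge is 64 mm out along the jaws and the finger back is at most 50 mm out.

Emit:
apply_moves(targets="-0.003 0.005 -0.05 0 0 0 0.65; -0.003 0.005 -0.1 0 0 0 0.65; -0.003 0.005 -0.15 0 0 0 0.65; -0.003 0.005 -0.185 0 0 0 0.65; -0.003 0.005 -0.185 0 0 0 0.65")

```text
t: 15.6
tcp_pos: [436.1, -361.1, 12.5]
ee_rot: [0.002, 0.994, 0.108, 0.003]
force: [0.0, 0.6, -1.1]
gripper_width: 57.5
```

Emit:
apply_moves(targets="0.002 -0.003 -0.006 0.0005 0.001 0 0.65; 0.002 -0.003 -0.013 0.0005 0.001 0 0.65; 0.002 -0.003 -0.013 0.0005 0.001 0 0.65; 0.002 -0.003 -0.013 0.0005 0.001 0 0.65; 0.002 -0.003 -0.013 0.0005 0.001 0 0.65")

```text
t: 16.02
tcp_pos: [437.9, -363.3, 7.3]
ee_rot: [0.001, 0.994, 0.108, 0.001]
force: [0.2, -0.3, 0.3]
gripper_width: 57.4
```

Emit:
apply_moves(targets="0 0 0 0 0 0 0; 0 0 0 0 0 0 0; 0 0 0 0 0 0 0; 0 0 0 0 0 0 0; 0 0 0 0 0 0 0")

```text
t: 16.43
tcp_pos: [437.8, -362.9, 7.4]
ee_rot: [0.0, 0.994, 0.108, 0.0]
force: [-1.3, 1.8, 3.7]
gripper_width: 31.1
```

Emit:
apply_moves(targets="0 0 0.05 0 0 0 0; 0 0 0.12 0 0 0 0; 0 0 0.2 0 0 0 0; 0 0 0.28 0 0 0 0; 0 0 0.36 0 0 0 0")

```text
t: 16.85
tcp_pos: [437.0, -362.3, 188.2]
ee_rot: [-0.0, 0.994, 0.108, -0.0]
force: [0.1, -0.7, -1.9]
gripper_width: 31.2
```

Emit:
apply_moves(targets="0.01 0.04 0.08 0 0 0 0; 0.03 0.12 0.14 0 0 0 0; 0.05 0.2 0.16 0 0 0 0; 0.065 0.28 0.16 0 0 0 0; 0.08 0.36 0.16 0 0 0 0")

```text
t: 17.27
tcp_pos: [475.8, -191.7, 269.8]
ee_rot: [0.001, 0.994, 0.107, 0.001]
force: [0.8, -0.4, -1.1]
gripper_width: 31.2
```

Emit:
apply_moves(targets="0.16 0.7 0 0 0 0 0; 0.16 0.7 0 0 0 0 0; 0.16 0.7 0 0 0 0 0; 0.16 0.7 0 0 0 0 0; 0.16 0.7 0 0 0 0 0")

```text
t: 17.68
tcp_pos: [521.3, 12.4, 268.5]
ee_rot: [0.001, 0.994, 0.107, 0.001]
force: [1.6, -0.5, -1.3]
gripper_width: 31.0
```

Emit:
apply_moves(targets="0.073 0.311 0 0 0 0 0; 0.073 0.311 0 0 0 0 0; 0.073 0.311 0 0 0 0 0; 0.073 0.311 0 0 0 0 0; 0.073 0.311 0 0 0 0 0")

```text
t: 18.1
tcp_pos: [558.2, 174.0, 267.4]
ee_rot: [-0.001, 0.994, 0.11, 0.001]
force: [-0.6, -0.7, -1.8]
gripper_width: 31.3
```

Emit:
apply_moves(targets="0 0 -0.03 0 0 0 0; 0 0 -0.07 0 0 0 0; 0 0 -0.1 0 0 0 0; 0 0 -0.1 0 0 0 0; 0 0 -0.1 0 0 0 0")

```text
t: 18.52
tcp_pos: [556.9, 173.3, 215.7]
ee_rot: [-0.001, 0.994, 0.11, -0.001]
force: [0.5, -0.9, -1.1]
gripper_width: 31.2
```

Run:
```python
from h import *
f=wrist("p3")
```

```text
18.5167 [556.92984279 173.32539582 215.74493313] 31.20520482124903
```

View pics/p3.png

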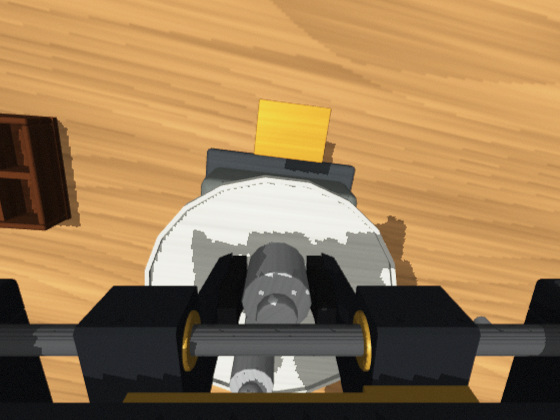

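Weight 3 at (277,280) is over the free far part of the pan, clear of the marker. Lowering.

Emit:
apply_moves(targets="0 -0.01 -0.02 0 0 0 0; 0 -0.01 -0.045 0 0 0 0; 0 -0.01 -0.07 0 0 0 0; 0 -0.01 -0.082 0 0 0 0; 0 -0.01 -0.09 0 0 0 0")

```text
t: 18.98
tcp_pos: [556.8, 168.1, 170.1]
ee_rot: [-0.001, 0.994, 0.11, -0.001]
force: [-0.8, -0.5, -1.8]
gripper_width: 31.4
```

Emit:
apply_moves(targets="0 0 -0.008 0 0 0 0; 0 0 -0.016 0 0 0 0; 0 0 -0.024 0 0 0 0; 0 0 -0.032 0 0 0 0; 0 0 -0.039 0 0 0 0")

```text
t: 19.4
tcp_pos: [556.9, 168.2, 150.6]
ee_rot: [-0.001, 0.994, 0.11, -0.001]
force: [-1.3, -0.0, 0.1]
gripper_width: 31.3
```

Emit:
apply_moves(targets="0 0 -0.003 0 0 0 0; 0 0 -0.003 0 0 0 0; 0 0 -0.003 0 0 0 0; 0 0 -0.003 0 0 0 0; 0 0 -0.003 0 0 0 0")

```text
t: 19.82
tcp_pos: [556.9, 168.2, 149.4]
ee_rot: [-0.001, 0.994, 0.11, -0.001]
force: [-1.6, -0.0, 0.5]
gripper_width: 31.4
```

Run:
```python
from cell import bot
s=bot.sense(); print(s["t"],s["tcp_pos"],s["force"],s["gripper_width"])
```

```text
19.8167 [556.93305265 168.19746495 149.36730014] [-1.62809482 -0.04573395  0.51390441] 31.36852875406613
```

State is unchanged and the spring is bearing weight 3. Releasing and lifting straight up.

Emit:
apply_moves(targets="0 0 0 0 0 0 0.6; 0 0 0 0 0 0 0.6; 0 0 0 0 0 0 0.6; 0 0 0 0 0 0 0.6; 0 0 0 0 0 0 0.6")

```text
t: 20.23
tcp_pos: [557.1, 168.3, 149.5]
ee_rot: [-0.001, 0.994, 0.11, -0.0]
force: [-0.0, -0.7, 0.2]
gripper_width: 52.8
```

Emit:
apply_moves(targets="0 0 0.02 0 0 0 0.6; 0 0 0.06 0 0 0 0.6; 0 0 0.12 0 0 0 0.6; 0 0 0.19 0 0 0 0.6; 0 0 0.26 0 0 0 0.6")

```text
t: 20.65
tcp_pos: [556.6, 168.1, 281.1]
ee_rot: [-0.001, 0.994, 0.11, -0.001]
force: [0.4, 0.3, -0.2]
gripper_width: 52.8
```

Emit:
apply_moves(targets="0 -0.08 0.02 0 0 0 0.6; 0 -0.16 0.02 0 0 0 0.6; 0 -0.24 0.02 0 0 0 0.6; 0 -0.3 0.02 0 0 0 0.6; 0 -0.36 0.02 0 0 0 0.6")

```text
t: 21.07
tcp_pos: [556.5, -13.6, 292.4]
ee_rot: [-0.0, 0.994, 0.109, -0.0]
force: [0.0, 0.1, -0.9]
gripper_width: 52.4
```

Emit:
apply_moves(targets="0 0 0 0 0 0 0.6; 0 0 0 0 0 0 0.6; 0 0 0 0 0 0 0.6; 0 0 0 0 0 0 0.6; 0 0 0 0 0 0 0.6")

```text
t: 21.48
tcp_pos: [556.6, -12.3, 292.6]
ee_rot: [-0.001, 0.994, 0.11, -0.0]
force: [0.2, 0.3, -0.2]
gripper_width: 52.9
```

Run:
```python
from h import *
print(bot.sense()["t"],bot.sense()["tcp_pos"])
for n in("scene","side"):
    f=bot.grab_frame(n); P=cloud(f); hsv=cv2.cvtColor(f["frame"],cv2.COLOR_BGR2HSV)
    s=(np.hypot(P[...,0]-504,P[...,1]-168)<82)&(np.abs(P[...,1]-168)>35)&(P[...,2]<200)&(P[...,2]>100)
    b=(cv2.inRange(hsv,(12,150,120),(30,255,255))>0)&(P[...,2]>110)&(P[...,2]<180)&(np.hypot(P[...,0]-625,P[...,1]-178)<25)
    print(n,"pan z",np.median(P[s][:,2]),"mark z",np.median(P[b][:,2]))
    u,v=proj(f,[520,168,140]).astype(int)
    cv2.imwrite(f"pics/{n}_end.png",cv2.resize(f["frame"][max(0,v-80):v+90,u-90:u+90],None,fx=3.5,fy=3.5))
```

```text
21.4833 [556.56486723 -12.33021602 292.56345569]
scene pan z 138.99957730577512 mark z 137.1690608008916
side pan z 140.83509706994045 mark z 138.83470268070786
```

View pics/scene_end.png

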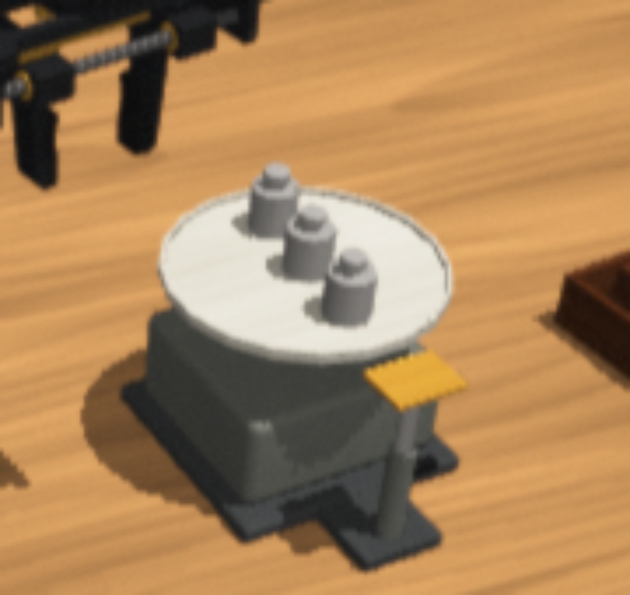

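View pics/side_end.png

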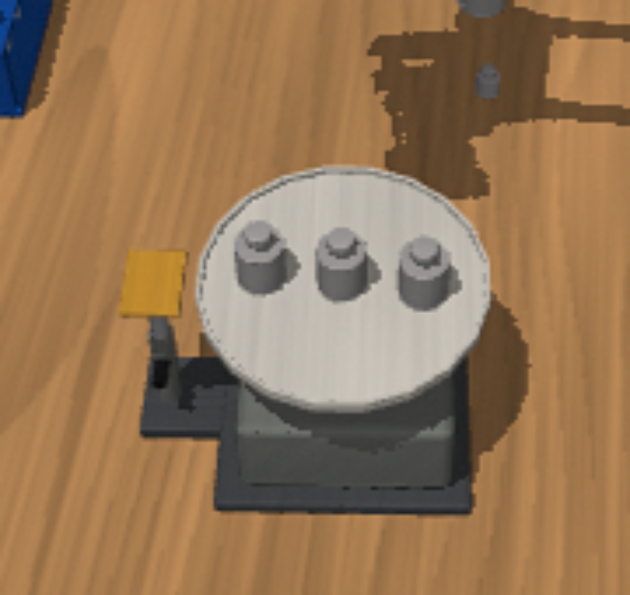

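All three weights stand upright in a row on the pan in both views: scene crop (275,200), (310,242), (350,287); side crop (260,258), (341,265), (423,273). The pan is about 2 mm above the marker and the gripper is clear.

```bash
python3 -c "
from cell import bot
print(bot.hand_in())"
```

```text
the job is handed in; nothing more can be done
None
```

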